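# Load the plate tester and give the test lever a one-second tilt

## Robot

A 6-joint arm with a two-finger parallel gripper is mounted at the origin on the work surface. World frame = base frame: x ahead of the robot, y to its left, z up, the work surface at z = 0. Lengths are in m, angles in rad, forces in N, time in s.
With the tool pointing down it reaches from about 0.35 to 0.85 m from the base axis. Payload 8.1 kg.
Tool frame: the origin (TCP) lies at the very end of the fingers, on their centre line; the grasp point (between the pads) lies 19 mm behind it; x points along the fingers, y is the direction in which the jaws open and shut, and the axes are right-handed (so a half turn about x gives the same grasp; the last joint's range is limited). The gripper opens to 93 mm and grips with 3 to 60 N. Pads are 15 mm wide; open, the fingers measure 128 mm over their backs; the gripper's body (75 mm by 188 mm) begins 65 mm behind the grasp point.
Start: joints at [-1.193, 0.13, 1.488, -0, 1.523, -0.085], TCP at [0.268, -0.537, 0.219] pointing down, gripper open.
Joint ranges: [-2.96, 2.96], [-0.89, 2.26], [0.02, 2.5], [-1.34, 4.48], [0, 2.73], [-2.66, 2.66]. Speed limits (rad/s): [2.39, 2.39, 2.79, 3.14, 3.14, 3.14].

## Interface

Orientations are given as a rotation vector (axis times angle).
In Python, from plant import * gives the robot as it stands. The module is installed in compiled form; this text tells all that it offers.
- The arm moves only by the tool apply_moves, never from a script. Its argument "series" is a list of rows, each an object with "jaw": the gripper's target within -1 to 1 (shut at 1, half-way at 0, fully open at -1); "linear": the shift along the tool's x, y, z normalised to -1 to 1, where 1 is 0.6 m, a list of three; "roll": the turn about the tool's x normalised to -1 to 1, where 1 is 30 degrees. A call has 1 to 20 rows; each row is the pose to reach, as a shift and turn from the pose measured when the call began, along the tool's axes at that moment; what a row does not reach only later rows make up. A row lasts 1/8 s, in which the tool goes at most 62.5 mm and 10.7 degrees, less where a joint would pass 70% of its speed; a pose out of reach is approached as far as the arm can. A call with a number of a shift or a turn outside -1 to 1 is refused whole. A call with a gripper value outside its range is refused whole. The fingers move at their own pace and stop on an object; "force" is the grip in N (left out, the last holds). Time passes only in rows, so rows that repeat a pose let the fingers close. It gives the time, the measured TCP pose, the force and the opening at its end, in the units of the state.
- read_state(): the state, without advancing time (a new reading comes with each control period).
- read_camera(name): name is "side" or "top"; returns a dict with "pixels" (420x560x3 uint8, blue, green, red), "intrinsics" (3x3 intrinsics, pixels), "rvec" (rotation vector, rad) and "tvec" (3), from world to camera coordinates, as OpenCV has them. Camera axes: x right, y down, z forward; pixel columns grow to the right and rows downward; lengths in m; the calibration is good to about 2 mm. A picture is of the moment at which its call begins. There is no depth.
- close_job(): hands the job in, once; it reports no verdict.
The state is a dict: "t": time; "q": joint angles; "dq": joint speeds; "joint_torque": joint torques, N m; "tool_pos": TCP position; "orientation": TCP orientation; "force": force on the tool from outside, world axes, zero at the start; "wrist_torque": the same for the moment, N m; "opening": finger opening in m.
Only numpy, scipy, OpenCV 4.12 (cv2) and the standard library are available. Lean on these libraries where they do the work, as an engineer would, in place of code of your own. Each camera call takes 0.05 s, during which the arm holds its last target. There are 200 camera calls.

## Task

Load the tester: lay the aluminium plate flat on the bed of the open cradle, then set the contact cover with the grip bar on top of it between the same walls, both set down rather than dropped. Only then tilt the spring-centred lever well over towards the cradle you loaded (never the other way), hold it there for about one second, and let it come back upright. Do not push the other things on the bench about.

Things in the scene. Friction and masses are not known exactly. Their poses are not given: they have to be found in the camera images.
- tester: Tester, fixed to the bench, yaw up to 0.15 rad either way. Cream base plate 12 mm thick: x -100..+200, y +-200 mm from the origin, which lies on the bench right below the lever pivot. x away from the robot, y left, z up. Meter up to 125 mm high at x +95..+200, |y| < 75 mm. Empty cradle and closed reference unit stand on it, centred 150 mm left and right of the lever, either way round.
- lever (a joint): Spring-centred lever; tilts only sideways, about tester x; pivot 45 mm above bench. 0 = upright, positive = top leans to tester +y (left), negative = to -y (right), stops at +-0.45 rad. Spring 0.6 N m/rad about 0 (full tilt: about 4 N at 70 mm above the pivot); damped, upright again about half a second after release. The needle follows it.
- lever_tip (a point): Centre of the lever's top, 92 mm from the pivot (137 mm above the bench when upright). The lever is a flat black paddle 30 mm wide (tester x), 14 mm thick (tester y), 62 mm tall below this point, on a 12 mm round steel stem that leaves a grey housing 70 (x) x 75 (y) mm, 50 mm high above the bench.
- cradle: Empty grey cradle fixed on the tester, same yaw. Base 160 (x) x 88 x 10 mm; origin: centre of underside, 12 mm above the bench. Raised bed 110 x 40 mm, top 30 mm above the origin. End walls and side lugs, 20 mm above the bed, leave a pocket 128 (x) x 58 (y) mm. Lugs start 42 mm from the middle, so between them both long sides are open for fingers to 20 mm below the bed top.
- cradle_bed (a point): Centre of the bed's top face (42 mm above the bench), axes as the cradle.
- reference: Closed reference unit, fixed on the other side of the tester: plain grey box 150 x 84 mm, 68 mm high above its underside (origin), four screws on top.
- plate: Loose flat bare aluminium sample plate 120 (x) x 50 (y) x 8 mm, about 0.13 kg, lying on the bench left or right of the tester. Origin: centre of its underside. Ends are alike.
- cover: Loose contact cover, about 0.2 kg, on the bench on the other side of the tester from the plate. White slab 118 (x) x 50 (y) x 12 mm; black grip bar on its middle 60 (x) x 18 (y) mm, from 12 to 47 mm above the underside; brass post 12 mm dia, top 30 mm up, 45 mm from the middle at either end. Origin: centre of underside. Ends alike.
- beaker_a: Bystander: clear beaker, 70 dia x 90 high (mm).
- beaker_b: Bystander: clear beaker, 76 dia x 100 high (mm).
- wash_bottle: Bystander: white plastic bottle, 72 dia x 160 high (mm).
- strip: Bystander: copper strip 90 x 25 x 8 lying on the bench (mm).
- screwdriver: Bystander: black-handled screwdriver, 180 mm long, lying on the bench.
Not all that is in view belongs to the job. Of the things like the plate, leave any that is orange or yellow; of the rest the larger one is meant.

How it is judged:
By the outcome, as a careful person would: the job done as asked, in the order asked, and still so for the second after the job is handed in, with the robot touching nothing.
It also fails if it takes over 72 s, if anything falls off the work surface, if the arm or the gripper's body presses on something with over 40 N, if the wrist force passes 120 N, or if a joint passes its speed limit or range.

## Working session

There is one attempt and no reset: what is moved stays moved. The work goes in short steps, Python scripts to look and compute and a tool call to move; the robot and the scene stay as the last step left them, time stands still between calls to the robot, and variables do not carry over. Pictures are saved under pics/ and viewed, about 8 in all and at most 12, crops included, and the job is handed in when it is done.

Besides the shell and the picture viewer there is one more tool, called after "Request:" in YAML: its name, and indented under it one key for each argument. apply_moves: Moves the arm, as the interface text tells. Its arguments: {"type":"object","properties":{"series":{"type":"array"},"force":{"type":"number"}},"required":["series"]}

```bash
mkdir -p pics
cat > h.py <<'E'
from plant import *
import numpy as np, cv2
from scipy.spatial.transform import Rotation as R
def cam(n,save=None):
    c=read_camera(n)
    if save: cv2.imwrite('pics/'+save,c['pixels'])
    return c
def ray(c,uv):
    Rm=cv2.Rodrigues(np.array(c['rvec'],float))[0]; t=np.array(c['tvec'],float).ravel()
    d=Rm.T@np.linalg.solve(np.array(c['intrinsics']),[uv[0],uv[1],1.]); return -Rm.T@t,d
def onz(c,uv,z):
    o,d=ray(c,uv); return o+d*(z-o[2])/d[2]
def proj(c,P):
    return cv2.projectPoints(np.array(P,float).reshape(-1,1,3),np.array(c['rvec'],float),np.array(c['tvec'],float),np.array(c['intrinsics'],float),None)[0].reshape(-1,2)
E
python3 - <<'E'
from h import *
s=read_state(); print({k:np.round(v,3) for k,v in s.items()}); print(R.from_rotvec(s['orientation']).as_matrix().round(3))
a=cam('top','top0.png'); b=cam('side','side0.png')
for c in(a,b): print(ray(c,(280,210)),c['intrinsics'])
E
```

```text
{'t': np.float64(0.0), 'q': array([-1.193,  0.131,  1.489, -0.   ,  1.523, -0.085]), 'dq': array([-0.   , -0.   ,  0.002,  0.001,  0.002, -0.001]), 'joint_torque': array([ 1.0000e-03, -5.5984e+01, -4.9176e+01,  7.7000e-02,  3.5000e-02,
       -0.0000e+00]), 'tool_pos': array([ 0.268, -0.536,  0.218]), 'orientation': array([ 1.964,  0.465, -1.965]), 'force': array([0.375, 0.514, 0.221]), 'wrist_torque': array([0.017, 0.019, 0.002]), 'opening': np.float64(0.093)}
[[-0.001  0.446 -0.895]
 [ 0.002 -0.895 -0.446]
 [-1.    -0.002 -0.   ]]
(array([ 0.33683748, -0.03590775,  1.09199458]), array([ 0.14120484,  0.01357219, -0.98990616])) [[397.94536663   0.         277.60246667]
 [  0.         397.94536663 210.38320579]
 [  0.           0.           1.        ]]
(array([0.07714244, 0.62444518, 0.92903836]), array([ 0.37500269, -0.57466328, -0.72748837])) [[390.29426981   0.         279.59285755]
 [  0.         390.29426981 213.96374643]
 [  0.           0.           1.        ]]
```

View pics/top0.png

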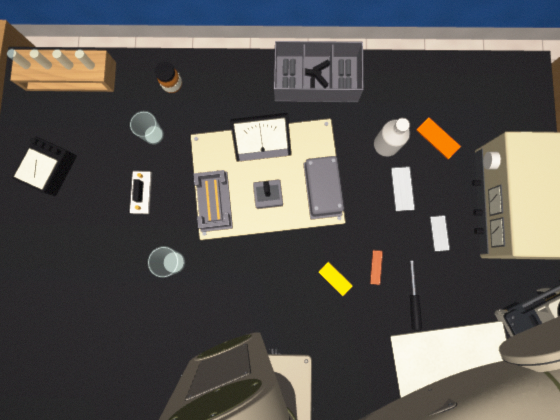

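View pics/side0.png

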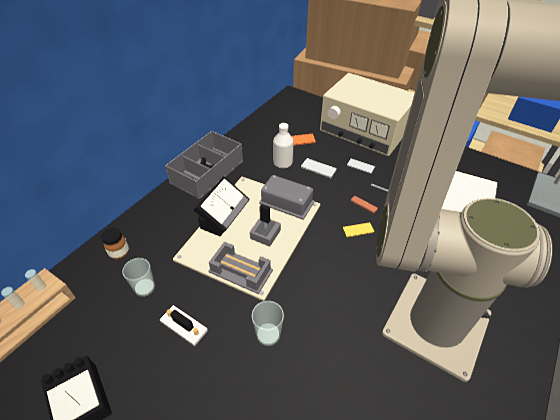

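The top view shows the cradle on the left at px (213,200), the reference at (324,185), the lever at (267,190) and the cover at (141,192) between two beakers. There are two white plates: a larger one at (403,188) and a smaller one at (440,233). I'll measure these now.

Run:
```python
from h import *
c=cam('top'); im=c['pixels']; hsv=cv2.cvtColor(im,cv2.COLOR_BGR2HSV)
def rect(mask,x0,y0,x1,y1,z,name):
    m=np.zeros_like(mask); m[y0:y1,x0:x1]=mask[y0:y1,x0:x1]
    cs=cv2.findContours(m,cv2.RETR_EXTERNAL,cv2.CHAIN_APPROX_NONE)[0]
    k=max(cs,key=cv2.contourArea)
    P=np.array([onz(c,p[0],z)[:2] for p in k],np.float32)
    r=cv2.minAreaRect(P*1000); b=cv2.boxPoints(r)
    e=[b[1]-b[0],b[2]-b[1]]; L=max(e,key=np.linalg.norm)
    a=np.degrees(np.arctan2(L[1],L[0]))
    print(name,'cen',np.round(r[0],1),'size',np.round(r[1],1),'long-axis deg',round((a+90)%180-90,1)); return r
white=((hsv[...,1]<50)&(hsv[...,2]>150)).astype(np.uint8)*255
rect(white,380,160,425,215,.008,'plate'); rect(white,425,210,455,256,.008,'small')
rect(white,125,165,158,218,.012,'cover')
cream=((hsv[...,1]>20)&(hsv[...,1]<90)&(hsv[...,0]>18)&(hsv[...,0]<35)&(hsv[...,2]>150)).astype(np.uint8)*255
rect(cream,185,110,350,243,.012,'base')
orange=((hsv[...,1]>90)&(hsv[...,2]>110)).astype(np.uint8)*255
rect(orange,200,170,228,230,.042,'bed strips')
blk=((hsv[...,2]<70)).astype(np.uint8)*255
rect(blk,131,170,150,212,.047,'bar')
rect(blk,260,170,275,198,.137,'paddle')
for n,p,z in[('beakA',(145,125),0.09),('beakB',(163,262),.1),('bottle',(390,138),.08)]: print(n,onz(c,p,z).round(3))
crop=cv2.resize(im[110:270,120:440],None,fx=2.5,fy=2.5,interpolation=cv2.INTER_CUBIC); cv2.imwrite('pics/top1.png',crop)
```

```text
plate cen [ 557.2 -357.5] size [119.7  49.9] long-axis deg 4.9
small cen [ 435.4 -454.4] size [92.7 38.8] long-axis deg 5.0
cover cen [535.6 368.4] size [118.8  51.8] long-axis deg 0.1
base cen [580.6  19.3] size [299.4 398.4] long-axis deg -82.5
bed strips cen [509.7 173.1] size [107.3   7.1] long-axis deg 7.6
bar cen [532.9 362.6] size [23.3 57.5] long-axis deg -0.5
paddle cen [524.6  11.1] size [35.9 14.2] long-axis deg 9.2
beakA [0.701 0.338 0.09 ]
beakB [0.343 0.266 0.1  ]
bottle [ 0.677 -0.307  0.08 ]
```

View pics/top1.png

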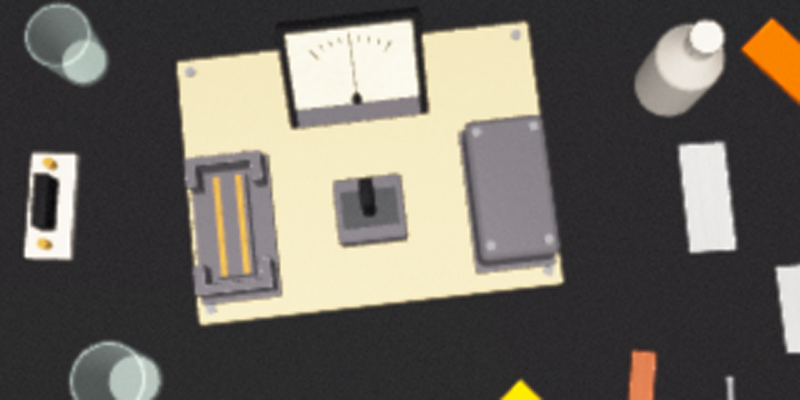

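The top crop shows the cradle with two brass strips, its long sides open. The bottle stands clear of the larger plate. The tester yaw is about 7.5 deg and its origin is about (0.531, 0.013). I'll add a helper for move numbers.

```bash
cat >> h.py <<'E'
def go(p,ang,p0=None):
    "row numbers for TCP world p (m), jaw-axis angle ang (deg)"
    s=read_state(); M=R.from_rotvec(s['orientation']).as_matrix()
    a=np.degrees(np.arctan2(M[1,1],M[0,1])); d=(a-ang+180)%360-180
    print('at',s['tool_pos'].round(4),'ang',round(a,2),'f',s['force'].round(1),'op',round(float(s['opening']),4),'t',round(float(s['t']),2))
    print('linear',(M.T@(np.array(p)-s['tool_pos'])/.6).round(4),'roll',round(d/30,3),'down axis',M[:,0].round(4))
E
python3 - <<'E'
from h import *
go([.556,-.3575,.16],-85.1)
O=np.array([.531,.0128]);a=np.radians(7.5);X=np.array([np.cos(a),np.sin(a)]);Y=np.array([-X[1],X[0]])
print('cradle',O+.15*Y,'lever side',O-.03*Y)
E
```

```text
at [ 0.2677 -0.5365  0.2178] ang -63.48 f [-1.1  1.1 -0.9] op 0.0931 t 0.15
linear [ 0.0965 -0.0522 -0.5631] roll 0.721 down axis [-6.0e-04  1.4e-03 -1.0e+00]
cradle [0.51142107 0.16151673] lever side [ 0.53491579 -0.01694335]
```

Request:
apply_moves:
  series:
    - {"jaw": -1,"linear": [0,-0.013,-0.14],"roll": 0.18}
    - {"jaw": -1,"linear": [0,-0.026,-0.28],"roll": 0.36}
    - {"jaw": -1,"linear": [0,-0.039,-0.42],"roll": 0.54}
    - {"jaw": -1,"linear": [0.03,-0.052,-0.563],"roll": 0.721}
    - {"jaw": -1,"linear": [0.0965,-0.052,-0.563],"roll": 0.721}
    - {"jaw": -1,"linear": [0.0965,-0.052,-0.563],"roll": 0.721}
    - {"jaw": -1,"linear": [0.0965,-0.052,-0.563],"roll": 0.721}
    - {"jaw": -1,"linear": [0.0965,-0.052,-0.563],"roll": 0.721}
    - {"jaw": -1,"linear": [0.0965,-0.052,-0.563],"roll": 0.721}
    - {"jaw": -1,"linear": [0.0965,-0.052,-0.563],"roll": 0.721}
  force: 40

```text
t: 1.4
tool_pos: [0.5556, -0.3588, 0.1611]
orientation: [2.179, 0.092, -2.178]
force: [-0.4, -1.0, -0.5]
opening: 0.0929
```

Run:
```python
from h import *
go([.556,-.3575,.003],-85.1)
a=cam('top'); b=cam('side')
cv2.imwrite('pics/m1.png',np.hstack([a['pixels'][100:300,250:500],b['pixels'][80:280,240:490]]))
```

```text
at [ 0.5556 -0.3588  0.1611] ang -85.2 f [-0.4 -1.  -0.5] op 0.0929 t 1.4
linear [ 0.2635 -0.0021 -0.0006] roll -0.003 down axis [ 7.e-04  3.e-04 -1.e+00]
```

View pics/m1.png

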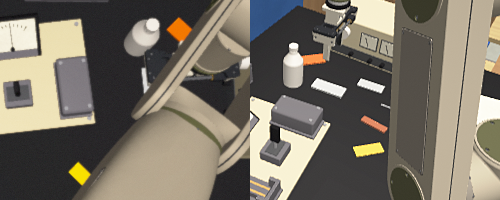

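The pictures show the gripper hovering over the larger plate, clear of the bottle. Next I descend and grip.

Request:
apply_moves:
  series:
    - {"jaw": -1,"linear": [0.08,-0.002,0],"roll": 0}
    - {"jaw": -1,"linear": [0.16,-0.002,0],"roll": 0}
    - {"jaw": -1,"linear": [0.22,-0.002,0],"roll": 0}
    - {"jaw": -1,"linear": [0.25,-0.002,0],"roll": 0}
    - {"jaw": -1,"linear": [0.263,-0.002,0],"roll": 0}
    - {"jaw": -1,"linear": [0.263,-0.002,0],"roll": 0}
    - {"jaw": -1,"linear": [0.263,-0.002,0],"roll": 0}
    - {"jaw": 1,"linear": [0.263,-0.002,0],"roll": 0}
    - {"jaw": 1,"linear": [0.263,-0.002,0],"roll": 0}
    - {"jaw": 1,"linear": [0.263,-0.002,0],"roll": 0}
    - {"jaw": 1,"linear": [0.263,-0.002,0],"roll": 0}
    - {"jaw": 1,"linear": [0.263,-0.002,0],"roll": 0}
    - {"jaw": 1,"linear": [0.263,-0.002,0],"roll": 0}
    - {"jaw": 1,"linear": [0.263,-0.002,0],"roll": 0}
  force: 40

```text
t: 3.25
tool_pos: [0.5556, -0.3572, 0.0029]
orientation: [2.179, 0.092, -2.178]
force: [-0.3, -0.2, -0.5]
opening: 0.0489
```

```bash
python3 -c "
from h import *
go([.556,-.3575,.18],-85.1)"
```

```text
at [ 0.5556 -0.3572  0.0029] ang -85.18 f [-0.3 -0.2 -0.5] op 0.0489 t 3.25
linear [-0.2952  0.0004 -0.0007] roll -0.003 down axis [ 2.e-04  6.e-04 -1.e+00]
```

Request:
apply_moves:
  series:
    - {"jaw": 1,"linear": [-0.06,0,0],"roll": 0}
    - {"jaw": 1,"linear": [-0.15,0,0],"roll": 0}
    - {"jaw": 1,"linear": [-0.24,0,0],"roll": 0}
    - {"jaw": 1,"linear": [-0.32,0,0],"roll": 0}
    - {"jaw": 1,"linear": [-0.33,-0.05,0],"roll": 0}
    - {"jaw": 1,"linear": [-0.33,-0.13,0],"roll": 0}
    - {"jaw": 1,"linear": [-0.33,-0.22,0],"roll": 0}
    - {"jaw": 1,"linear": [-0.33,-0.31,0],"roll": -0.02}
    - {"jaw": 1,"linear": [-0.33,-0.4,0],"roll": -0.04}
    - {"jaw": 1,"linear": [-0.33,-0.49,0],"roll": -0.06}
    - {"jaw": 1,"linear": [-0.33,-0.58,0],"roll": -0.09}
    - {"jaw": 1,"linear": [-0.33,-0.67,0],"roll": -0.09}
    - {"jaw": 1,"linear": [-0.33,-0.76,0],"roll": -0.09}
    - {"jaw": 1,"linear": [-0.33,-0.83,0],"roll": -0.09}
    - {"jaw": 1,"linear": [-0.33,-0.868,0.001],"roll": -0.09}
    - {"jaw": 1,"linear": [-0.25,-0.868,0.001],"roll": -0.09}
    - {"jaw": 1,"linear": [-0.18,-0.868,0.001],"roll": -0.09}
    - {"jaw": 1,"linear": [-0.18,-0.868,0.001],"roll": -0.09}
    - {"jaw": 1,"linear": [-0.18,-0.868,0.001],"roll": -0.09}
    - {"jaw": 1,"linear": [-0.18,-0.868,0.001],"roll": -0.09}

```text
t: 5.75
tool_pos: [0.513, 0.1619, 0.1139]
orientation: [2.159, 0.143, -2.15]
force: [0.6, -0.2, -0.7]
opening: 0.0496
```

Run:
```python
from h import *
go([.510,.1615,.041],-82.5)
a=cam('top'); b=cam('side')
cv2.imwrite('pics/m2.png',cv2.resize(np.hstack([a['pixels'][130:260,150:310],b['pixels'][190:320,160:320]]),None,fx=2.5,fy=2.5,interpolation=cv2.INTER_CUBIC))
# predicted pixels of the bed corners and of the tool
O=np.array([.531,.0128]);t=np.radians(7.5);X=np.array([np.cos(t),np.sin(t)]);Y=np.array([-X[1],X[0]]);C=O+.15*Y
print(proj(b,[np.r_[C+i*.055*X+j*.02*Y,.042] for i in(-1,1) for j in(-1,1)]).round(1))
```

```text
at [0.513  0.1619 0.1139] ang -82.49 f [ 0.6 -0.2 -0.7] op 0.0496 t 5.75
linear [1.214e-01 1.000e-04 5.600e-03] roll 0.0 down axis [ 0.0042  0.0015 -1.    ]
[[260.2 267.4]
 [253.2 278.4]
 [225.9 253. ]
 [218.3 263.4]]
```

View pics/m2.png

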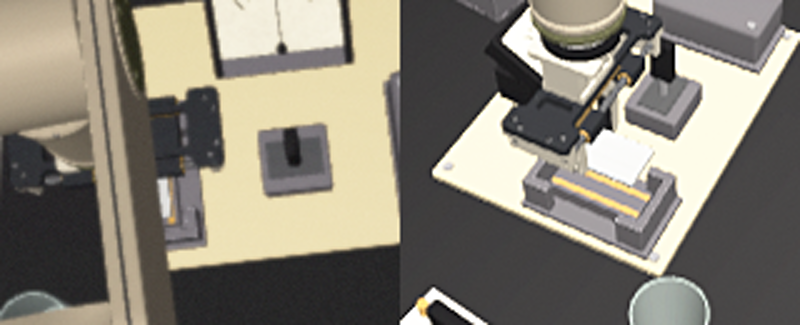

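The side view shows the plate level in the jaws above the cradle, its near end at crop px (620,155). The predicted bed corners fit the strips. One numeric check of the cradle centre and plate end before lowering.

Run:
```python
from h import *
a=cam('top'); b=cam('side')
for n,c,box in(('top',a,(200,170,228,230)),('side',b,(205,240,275,290))):
    im=cv2.imread(f'pics/{n}0.png'); hsv=cv2.cvtColor(im,cv2.COLOR_BGR2HSV)
    m=((hsv[...,1]>90)&(hsv[...,2]>110)&(hsv[...,0]<30)).astype(np.uint8); x0,y0,x1,y1=box
    mm=np.zeros_like(m); mm[y0:y1,x0:x1]=m[y0:y1,x0:x1]
    for k in cv2.findContours(mm,cv2.RETR_EXTERNAL,cv2.CHAIN_APPROX_NONE)[0]:
        if cv2.contourArea(k)<30: continue
        P=np.array([onz(c,p[0],.042)[:2] for p in k],np.float32)*1000; r=cv2.minAreaRect(P); print(n,np.round(r[0],1),np.round(r[1],1),round(r[2],1))
# held plate, near part, in side view
hsv=cv2.cvtColor(b['pixels'],cv2.COLOR_BGR2HSV); m=((hsv[...,1]<40)&(hsv[...,2]>190)).astype(np.uint8)
mm=np.zeros_like(m); mm[235:275,228:270]=m[235:275,228:270]
k=max(cv2.findContours(mm,cv2.RETR_EXTERNAL,cv2.CHAIN_APPROX_NONE)[0],key=cv2.contourArea)
h=cv2.approxPolyDP(k,2,True)[:,0]; print('plate px',h.tolist(),[onz(b,p,.119)[:2].round(4).tolist() for p in h])
p=np.array([.513,.1619]);t=np.radians(7.5);X=np.array([np.cos(t),np.sin(t)]);Y=np.array([-X[1],X[0]])
print('expected near corners',[(p+.0016*X-.06*X+j*.025*Y).round(4).tolist() for j in(-1,1)])
go([.510,.1615,.041],-82.5)
```

```text
top [509.7 173.1] [107.3   7. ] 7.6
top [512.9 149.4] [106.9   7.2] 7.9
side [509.9 170.8] [106.    8.4] 6.6
side [512.8 147.2] [108.2   8.2] 6.8
plate px [[234, 248], [236, 257], [252, 264], [257, 261], [259, 255], [269, 259], [269, 247], [252, 241], [249, 235], [246, 243], [241, 242]] [[0.5187, 0.1655], [0.4964, 0.1856], [0.4495, 0.1802], [0.4445, 0.1657], [0.4513, 0.1475], [0.4227, 0.1435], [0.4448, 0.1117], [0.4936, 0.1204], [0.5126, 0.1083], [0.5028, 0.1347], [0.5158, 0.1394]]
expected near corners [[0.4584, 0.1295], [0.4518, 0.1791]]
at [0.512  0.1617 0.1125] ang -82.49 f [ 0.6  0.2 -1.4] op 0.0493 t 5.95
linear [ 1.191e-01 -1.000e-04  3.700e-03] roll 0.0 down axis [ 0.0022  0.001  -1.    ]
```

Request:
apply_moves:
  series:
    - {"jaw": 1,"linear": [0.04,0.0013,0.004],"roll": 0}
    - {"jaw": 1,"linear": [0.07,0.0013,0.004],"roll": 0}
    - {"jaw": 1,"linear": [0.09,0.0013,0.004],"roll": 0}
    - {"jaw": 1,"linear": [0.1,0.0013,0.004],"roll": 0}
    - {"jaw": 1,"linear": [0.1,0.0013,0.004],"roll": 0}
    - {"jaw": 1,"linear": [0.105,0.0013,0.004],"roll": 0}
    - {"jaw": 1,"linear": [0.109,0.0013,0.004],"roll": 0}
    - {"jaw": 1,"linear": [0.112,0.0013,0.004],"roll": 0}
    - {"jaw": 1,"linear": [0.113,0.0013,0.004],"roll": 0}
    - {"jaw": 1,"linear": [0.113,0.0013,0.004],"roll": 0}
    - {"jaw": 1,"linear": [0.113,0.0013,0.004],"roll": 0}

```text
t: 7.32
tool_pos: [0.5099, 0.1607, 0.0448]
orientation: [2.156, 0.142, -2.152]
force: [-2.2, -0.9, 1.8]
opening: 0.0491
```

Run:
```python
from h import *
b=cam('side')
go([.5097,.1606,.0445],-82.5)
cv2.imwrite('pics/m3.png',cv2.resize(b['pixels'][200:320,170:310],None,fx=4,fy=4,interpolation=cv2.INTER_CUBIC))
```

```text
at [0.5099 0.1607 0.0448] ang -82.48 f [-1.9 -1.   1.9] op 0.0493 t 7.38
linear [0.0006 0.0001 0.0004] roll 0.001 down axis [ 0.0022  0.001  -1.    ]
```

View pics/m3.png

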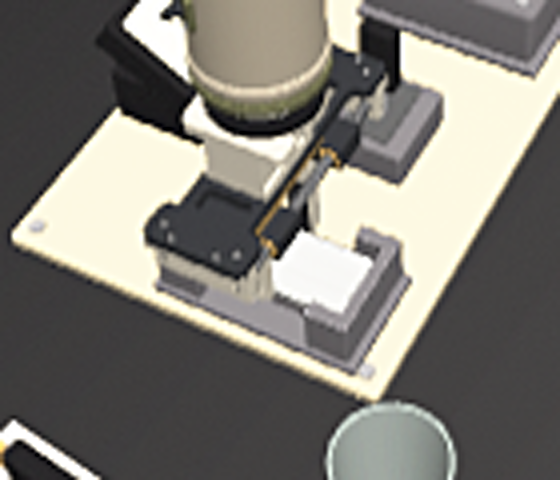

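The plate is between the end walls and lugs, just touching the bed (about 2 N). I'll release it, lift and go above the cover.

Request:
apply_moves:
  series:
    - {"jaw": 0,"linear": [0,0,0],"roll": 0}
    - {"jaw": -0.4,"linear": [0,0,0],"roll": 0}
    - {"jaw": -0.6,"linear": [0,0,0],"roll": 0}
    - {"jaw": -0.6,"linear": [0,0,0],"roll": 0}
    - {"jaw": -0.6,"linear": [-0.03,0,0],"roll": 0}
    - {"jaw": -1,"linear": [-0.1,0,0],"roll": 0}
    - {"jaw": -1,"linear": [-0.19,0,0],"roll": 0}
    - {"jaw": -1,"linear": [-0.26,0,0],"roll": 0}
    - {"jaw": -1,"linear": [-0.26,-0.08,-0.02],"roll": 0.06}
    - {"jaw": -1,"linear": [-0.26,-0.17,-0.043],"roll": 0.12}
    - {"jaw": -1,"linear": [-0.26,-0.25,-0.065],"roll": 0.19}
    - {"jaw": -1,"linear": [-0.24,-0.335,-0.086],"roll": 0.25}
    - {"jaw": -1,"linear": [-0.175,-0.335,-0.086],"roll": 0.25}
    - {"jaw": -1,"linear": [-0.175,-0.335,-0.086],"roll": 0.25}
    - {"jaw": -1,"linear": [-0.175,-0.335,-0.086],"roll": 0.25}
    - {"jaw": -1,"linear": [-0.175,-0.335,-0.086],"roll": 0.25}

```text
t: 9.38
tool_pos: [0.5359, 0.3666, 0.1529]
orientation: [-2.226, -0.002, 2.214]
force: [0.5, 0.5, 0.1]
opening: 0.0929
```

Run:
```python
from h import *
go([.5345,.367,.018],-90)
a=cam('top'); b=cam('side')
cv2.imwrite('pics/m4.png',cv2.resize(np.hstack([a['pixels'][100:280,90:290],b['pixels'][190:370,110:310]]),None,fx=2,fy=2,interpolation=cv2.INTER_CUBIC))
# cover slab in the first side picture: brass posts and bar
im=cv2.imread('pics/side0.png'); hsv=cv2.cvtColor(im,cv2.COLOR_BGR2HSV)
m=((hsv[...,1]<60)&(hsv[...,2]>140)).astype(np.uint8); mm=np.zeros_like(m); mm[300:350,155:212]=m[300:350,155:212]
k=max(cv2.findContours(mm,cv2.RETR_EXTERNAL,cv2.CHAIN_APPROX_NONE)[0],key=cv2.contourArea)
r=cv2.minAreaRect(np.array([onz(b,p[0],.012)[:2] for p in k],np.float32)*1000); print('slab side',r)
for n,c in(('side',b),('top',a)):
    im=cv2.imread(f'pics/{n}0.png'); hsv=cv2.cvtColor(im,cv2.COLOR_BGR2HSV)
    m=((hsv[...,1]>110)&(hsv[...,2]>90)&(hsv[...,0]<35)).astype(np.uint8)
    x0,y0,x1,y1=(155,300,212,350) if n=='side' else (125,165,158,218)
    mm=np.zeros_like(m); mm[y0:y1,x0:x1]=m[y0:y1,x0:x1]
    for k in cv2.findContours(mm,cv2.RETR_EXTERNAL,cv2.CHAIN_APPROX_NONE)[0]:
        if cv2.contourArea(k)>3: print(n,'post',onz(c,k[:,0].mean(0),.024)[:2].round(4))
```

```text
at [0.5359 0.3666 0.1529] ang -90.04 f [0.5 0.5 0.1] op 0.0929 t 9.38
linear [ 2.248e-01 -1.000e-04  3.500e-03] roll -0.001 down axis [ 0.0053  0.0028 -1.    ]
slab side ((532.8276977539062, 368.1966857910156), (51.8807258605957, 122.22593688964844), 89.99031829833984)
side post [0.4887 0.3683]
side post [0.5815 0.3678]
top post [0.491  0.3694]
top post [0.5809 0.3688]
```

View pics/m4.png

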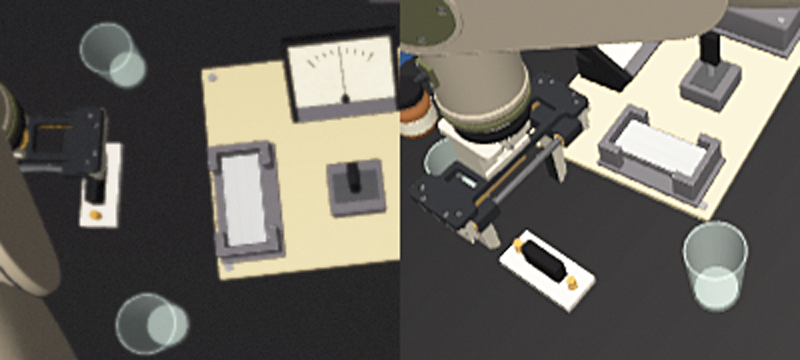

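The pictures show the plate lying flat in the cradle pocket and the gripper above the cover. The cover centre from the posts is (0.5355, 0.3686), yaw about 0. Descending onto the bar.

Request:
apply_moves:
  series:
    - {"jaw": -1,"linear": [0.08,-0.0033,0.002],"roll": 0}
    - {"jaw": -1,"linear": [0.15,-0.0033,0.002],"roll": 0}
    - {"jaw": -1,"linear": [0.2,-0.0033,0.002],"roll": 0}
    - {"jaw": -1,"linear": [0.22,-0.0033,0.002],"roll": 0}
    - {"jaw": -1,"linear": [0.225,-0.0033,0.002],"roll": 0}
    - {"jaw": -1,"linear": [0.225,-0.0033,0.002],"roll": 0}
    - {"jaw": -1,"linear": [0.225,-0.0033,0.002],"roll": 0}
    - {"jaw": 1,"linear": [0.225,-0.0033,0.002],"roll": 0}
    - {"jaw": 1,"linear": [0.225,-0.0033,0.002],"roll": 0}
    - {"jaw": 1,"linear": [0.225,-0.0033,0.002],"roll": 0}
    - {"jaw": 1,"linear": [0.225,-0.0033,0.002],"roll": 0}
    - {"jaw": 1,"linear": [0.225,-0.0033,0.002],"roll": 0}
    - {"jaw": 1,"linear": [0.225,-0.0033,0.002],"roll": 0}
    - {"jaw": 1,"linear": [0.225,-0.0033,0.002],"roll": 0}
    - {"jaw": 1,"linear": [0.225,-0.0033,0.002],"roll": 0}
    - {"jaw": 1,"linear": [0.225,-0.0033,0.002],"roll": 0}
  force: 40

```text
t: 11.48
tool_pos: [0.535, 0.3688, 0.0173]
orientation: [-2.225, -0.002, 2.215]
force: [-0.5, 0.3, 0.5]
opening: 0.0175
```

```bash
python3 -c "
from h import *
go([.5113,.1605,.12],-82.5)"
```

```text
at [0.535  0.3688 0.0173] ang -90.03 f [-0.5  0.3  0.5] op 0.0175 t 11.47
linear [-0.1722  0.3468  0.0385] roll -0.251 down axis [ 0.0047  0.0023 -1.    ]
```

Request:
apply_moves:
  series:
    - {"jaw": 1,"linear": [-0.05,0,0],"roll": 0}
    - {"jaw": 1,"linear": [-0.12,0,0],"roll": 0}
    - {"jaw": 1,"linear": [-0.2,0,0],"roll": 0}
    - {"jaw": 1,"linear": [-0.25,0.03,0.004],"roll": 0}
    - {"jaw": 1,"linear": [-0.25,0.1,0.011],"roll": -0.06}
    - {"jaw": 1,"linear": [-0.25,0.18,0.02],"roll": -0.12}
    - {"jaw": 1,"linear": [-0.25,0.26,0.03],"roll": -0.18}
    - {"jaw": 1,"linear": [-0.25,0.32,0.036],"roll": -0.25}
    - {"jaw": 1,"linear": [-0.22,0.347,0.0385],"roll": -0.25}
    - {"jaw": 1,"linear": [-0.18,0.347,0.0385],"roll": -0.25}
    - {"jaw": 1,"linear": [-0.16,0.347,0.0385],"roll": -0.25}
    - {"jaw": 1,"linear": [-0.16,0.347,0.0385],"roll": -0.25}
    - {"jaw": 1,"linear": [-0.16,0.347,0.0385],"roll": -0.25}
    - {"jaw": 1,"linear": [-0.16,0.347,0.0385],"roll": -0.25}

```text
t: 13.22
tool_pos: [0.512, 0.1608, 0.1136]
orientation: [2.162, 0.143, -2.148]
force: [0.8, -0.7, -1.3]
opening: 0.0177
```

Run:
```python
from h import *
b=cam('side')
go([.5113,.1605,.068],-82.5)
cv2.imwrite('pics/m5.png',cv2.resize(b['pixels'][200:320,170:310],None,fx=4,fy=4,interpolation=cv2.INTER_CUBIC))
```

```text
at [0.512  0.1607 0.1136] ang -82.52 f [-0.3  0.5 -2.4] op 0.0174 t 13.28
linear [0.076  0.0004 0.0018] roll -0.001 down axis [ 0.0063  0.0026 -1.    ]
```

View pics/m5.png

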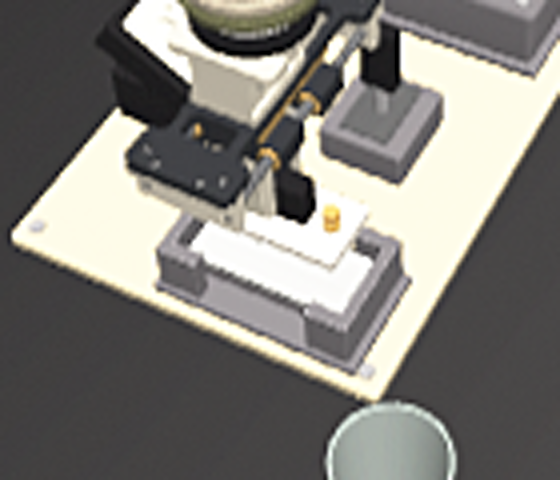

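The cover hangs level, in line with the pocket and above the plate. Lowering it gently.

Request:
apply_moves:
  series:
    - {"jaw": 1,"linear": [0.03,0.0004,0.0018],"roll": 0}
    - {"jaw": 1,"linear": [0.05,0.0004,0.0018],"roll": 0}
    - {"jaw": 1,"linear": [0.06,0.0004,0.0018],"roll": 0}
    - {"jaw": 1,"linear": [0.065,0.0004,0.0018],"roll": 0}
    - {"jaw": 1,"linear": [0.07,0.0004,0.0018],"roll": 0}
    - {"jaw": 1,"linear": [0.074,0.0004,0.0018],"roll": 0}
    - {"jaw": 1,"linear": [0.077,0.0004,0.0018],"roll": 0}
    - {"jaw": 1,"linear": [0.078,0.0004,0.0018],"roll": 0}
    - {"jaw": 1,"linear": [0.078,0.0004,0.0018],"roll": 0}
    - {"jaw": 1,"linear": [0.078,0.0004,0.0018],"roll": 0}

```text
t: 14.52
tool_pos: [0.5114, 0.1605, 0.0672]
orientation: [2.162, 0.143, -2.148]
force: [-0.6, 0.1, 2.8]
opening: 0.0178
```

```bash
python3 -c "
from h import *
go([.5113,.1605,.067],-82.5)"
```

```text
at [0.5114 0.1605 0.0672] ang -82.51 f [-0.6  0.1  2.8] op 0.0178 t 14.53
linear [0.0003 0.     0.0002] roll -0.0 down axis [ 0.0066  0.0027 -1.    ]
```

The cover is resting at 2.8 N contact. I'll release, lift, close the jaws and go to the far side (right) of the lever.

Request:
apply_moves:
  series:
    - {"jaw": 0.5,"linear": [0,0,0],"roll": 0}
    - {"jaw": 0.2,"linear": [0,0,0],"roll": 0}
    - {"jaw": 0.2,"linear": [0,0,0],"roll": 0}
    - {"jaw": 0.2,"linear": [0,0,0],"roll": 0}
    - {"jaw": 0.2,"linear": [-0.03,0,0],"roll": 0}
    - {"jaw": 0.2,"linear": [-0.09,0,0],"roll": 0}
    - {"jaw": 0.2,"linear": [-0.17,0,0],"roll": 0}
    - {"jaw": 1,"linear": [-0.23,0,0],"roll": 0}
    - {"jaw": 1,"linear": [-0.23,0.08,0],"roll": 0}
    - {"jaw": 1,"linear": [-0.23,0.16,0],"roll": 0}
    - {"jaw": 1,"linear": [-0.23,0.24,0],"roll": 0}
    - {"jaw": 1,"linear": [-0.23,0.323,0],"roll": 0}
    - {"jaw": 1,"linear": [-0.23,0.323,0],"roll": 0}
    - {"jaw": 1,"linear": [-0.23,0.323,0],"roll": 0}
    - {"jaw": 1,"linear": [-0.23,0.323,0],"roll": 0}
  force: 20

```text
t: 16.4
tool_pos: [0.5358, -0.0309, 0.2053]
orientation: [2.162, 0.145, -2.146]
force: [-0.5, -0.5, -0.1]
opening: 0.0003
```

Run:
```python
from h import *
a=cam('top');b=cam('side')
go([.5369,-.0318,.1],-82.5)
cv2.imwrite('pics/m6.png',cv2.resize(np.hstack([a['pixels'][130:260,180:340],b['pixels'][180:310,180:340]]),None,fx=2.5,fy=2.5,interpolation=cv2.INTER_CUBIC))
```

```text
at [ 0.5358 -0.0309  0.2051] ang -82.42 f [0.  0.5 0.4] op 0.0008 t 16.5
linear [ 0.1751  0.0021 -0.0004] roll 0.003 down axis [ 0.0069  0.0028 -1.    ]
```

View pics/m6.png

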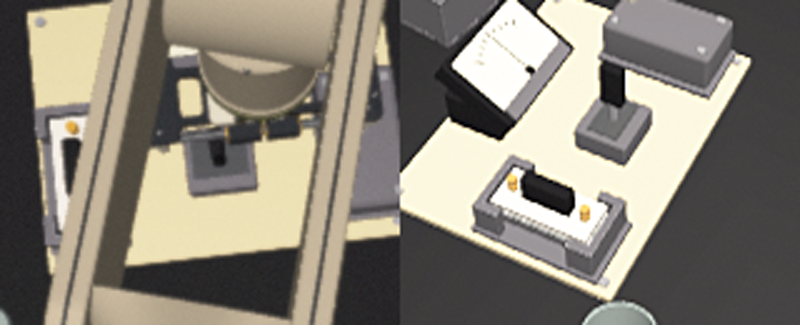

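The cover is seated on the plate between the walls and the lever is upright. I'll descend on the right side of the lever and ease up close.

Request:
apply_moves:
  series:
    - {"jaw": 1,"linear": [0.08,0.002,0],"roll": 0}
    - {"jaw": 1,"linear": [0.15,0.002,0],"roll": 0}
    - {"jaw": 1,"linear": [0.175,0.002,0],"roll": 0}
    - {"jaw": 1,"linear": [0.175,0.002,0],"roll": 0}
    - {"jaw": 1,"linear": [0.175,-0.014,0],"roll": 0}
    - {"jaw": 1,"linear": [0.175,-0.028,0],"roll": 0}
    - {"jaw": 1,"linear": [0.175,-0.028,0],"roll": 0}
    - {"jaw": 1,"linear": [0.175,-0.028,0],"roll": 0}

```text
t: 17.5
tool_pos: [0.5346, -0.0138, 0.1006]
orientation: [2.162, 0.145, -2.145]
force: [0.1, 0.7, 0.9]
opening: 0.0006
```

Run:
```python
from h import *
b=cam('side')
go([.5345,-.014,.1],-82.5)
cv2.imwrite('pics/m7.png',cv2.resize(b['pixels'][170:270,210:320],None,fx=5,fy=5,interpolation=cv2.INTER_CUBIC))
```

```text
at [ 0.5345 -0.0139  0.1005] ang -82.41 f [ 0.4  0.1 -0.3] op 0.0005 t 17.55
linear [ 0.0008  0.0001 -0.    ] roll 0.003 down axis [ 0.0074  0.0027 -1.    ]
```

View pics/m7.png

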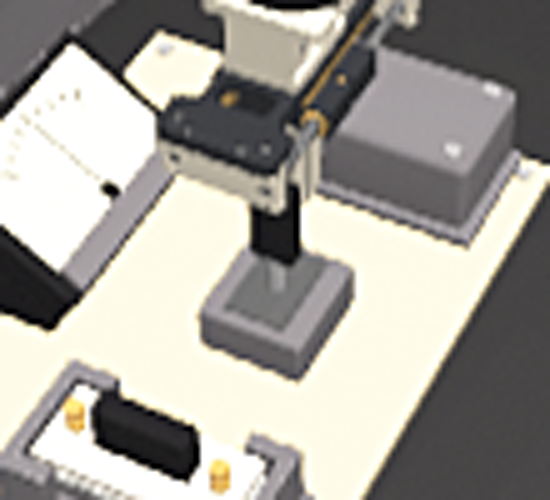

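No contact yet and the lever is upright. Push 20 mm first and read the force.

Request:
apply_moves:
  series:
    - {"jaw": 1,"linear": [0,-0.012,0],"roll": 0}
    - {"jaw": 1,"linear": [0,-0.024,0],"roll": 0}
    - {"jaw": 1,"linear": [0,-0.034,0],"roll": 0}
    - {"jaw": 1,"linear": [0,-0.034,0],"roll": 0}
    - {"jaw": 1,"linear": [0,-0.034,0],"roll": 0}

```text
t: 18.18
tool_pos: [0.5317, 0.0063, 0.1004]
orientation: [2.162, 0.145, -2.146]
force: [0.1, -2.0, -0.8]
opening: 0.0007
```

Run:
```python
from h import *
b=cam('side')
go([.532,.0065,.1],-82.5)
cv2.imwrite('pics/m8.png',cv2.resize(b['pixels'][170:270,210:320],None,fx=5,fy=5,interpolation=cv2.INTER_CUBIC))
```

```text
at [0.5317 0.0062 0.1004] ang -82.41 f [ 1.1 -2.1 -1. ] op 0.0009 t 18.23
linear [ 0.0007 -0.0005 -0.0005] roll 0.003 down axis [ 0.0072  0.0025 -1.    ]
```

View pics/m8.png

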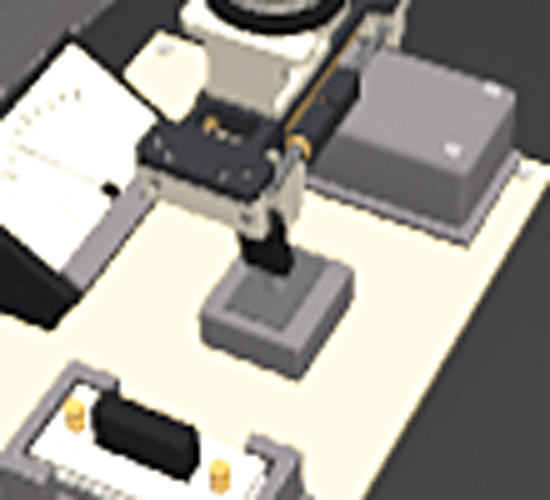

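The force is about 2.1 N and the needle has swung. I'll check the tilt angle from the paddle's bottom corner, seen at crop px (298,265) upright and about (290,273) now.

Run:
```python
from h import *
b=cam('side')
O=np.array([.531,.0128]);t=np.radians(7.5);X=np.array([np.cos(t),np.sin(t)]);Y=np.array([-X[1],X[0]])
for th in(0,.2,.3,.4,.45):
    s,c=np.sin(th),np.cos(th); q=[]
    for x,y in((-.015,.007),(.015,.007),(-.015,-.007)):
        yy=.03*s+y*c; z=.045+.03*c-y*s; q.append(np.r_[O+x*X+yy*Y,z])
    print(th,((proj(b,q)-[210,170])*5).round(0).tolist())
go([.5313,.0115,.1],-82.5)
for _ in range(3): print(read_state()['force'].round(2))
```

```text
0 [[288.0, 272.0], [243.0, 255.0], [299.0, 256.0]]
0.2 [[284.0, 281.0], [238.0, 264.0], [295.0, 262.0]]
0.3 [[282.0, 286.0], [236.0, 268.0], [292.0, 266.0]]
0.4 [[280.0, 291.0], [234.0, 273.0], [290.0, 270.0]]
0.45 [[279.0, 293.0], [233.0, 276.0], [289.0, 272.0]]
at [0.5317 0.0061 0.1004] ang -82.41 f [ 0.5 -1.9 -0.9] op 0.0005 t 18.27
linear [ 0.0007 -0.009  -0.0005] roll 0.003 down axis [ 0.0072  0.0026 -1.    ]
[ 0.46 -1.94 -0.95]
[ 0.46 -1.94 -0.95]
[ 0.46 -1.94 -0.95]
```

Request:
apply_moves:
  series:
    - {"jaw": 1,"linear": [0,-0.005,0],"roll": 0}
    - {"jaw": 1,"linear": [0,-0.01,0],"roll": 0}

```text
t: 18.52
tool_pos: [0.5308, 0.012, 0.1003]
orientation: [2.162, 0.145, -2.146]
force: [0.5, -4.1, -2.4]
opening: 0.0004
```

Run:
```python
from h import *
go([.5313,.0155,.1],-82.5)
b=cam('side'); go([.5313,.0155,.1],-82.5)
import glob
g=cv2.imread('pics/side0.png'); 
for n,im in(('up',g),('now',b['pixels'])):   # needle: dark pixels on the meter face
    f=cv2.cvtColor(im,cv2.COLOR_BGR2GRAY)[188:206,212:232]; print(n); 
    ys,xs=np.where(f<np.median(f)-25); 
    print(len(xs), cv2.fitLine(np.c_[xs,ys].astype(np.float32),cv2.DIST_HUBER,0,.01,.01).ravel().round(2))
cv2.imwrite('pics/m9.png',cv2.resize(b['pixels'][170:270,210:320],None,fx=5,fy=5,interpolation=cv2.INTER_CUBIC))
```

```text
at [0.5308 0.012  0.1003] ang -82.43 f [ 0.5 -4.1 -2.4] op 0.0004 t 18.52
linear [ 0.0005 -0.0057 -0.0015] roll 0.002 down axis [ 0.007   0.0024 -1.    ]
at [0.5308 0.0124 0.1004] ang -82.42 f [ 0.3 -3.3 -1.4] op 0.0006 t 18.57
linear [ 0.0006 -0.0051 -0.0015] roll 0.003 down axis [ 0.007   0.0026 -1.    ]
up
43 [0.7  0.71 6.53 7.58]
now
24 [0.46 0.89 3.01 4.57]
```

View pics/m9.png

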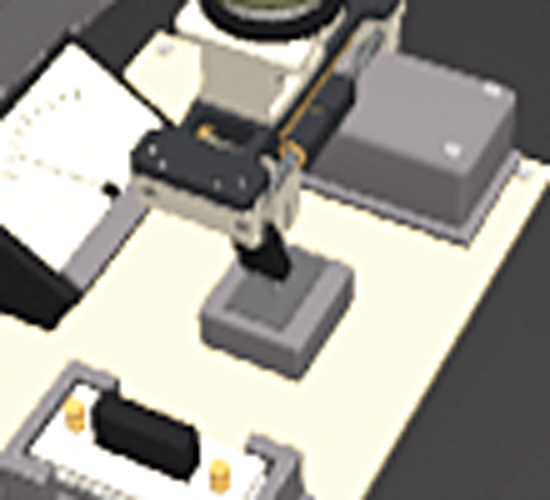

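The force is 3.4 N and the needle is well over, so tilt is about 0.35 rad. I'll push 2.5 mm further, hold, withdraw to the right and lift away.

Request:
apply_moves:
  series:
    - {"jaw": 1,"linear": [0,-0.004,0],"roll": 0}
    - {"jaw": 1,"linear": [0,-0.004,0],"roll": 0}
    - {"jaw": 1,"linear": [0,-0.004,0],"roll": 0}
    - {"jaw": 1,"linear": [0,-0.004,0],"roll": 0}
    - {"jaw": 1,"linear": [0,-0.004,0],"roll": 0}
    - {"jaw": 1,"linear": [0,-0.004,0],"roll": 0}
    - {"jaw": 1,"linear": [0,-0.004,0],"roll": 0}
    - {"jaw": 1,"linear": [0,-0.004,0],"roll": 0}
    - {"jaw": 1,"linear": [0,0.02,0],"roll": 0}
    - {"jaw": 1,"linear": [0,0.05,0],"roll": 0}
    - {"jaw": 1,"linear": [0,0.075,0],"roll": 0}
    - {"jaw": 1,"linear": [0,0.075,0],"roll": 0}
    - {"jaw": 1,"linear": [-0.08,0.075,0],"roll": 0}
    - {"jaw": 1,"linear": [-0.17,0.075,0],"roll": 0}
    - {"jaw": 1,"linear": [-0.25,0.075,0],"roll": 0}
    - {"jaw": 1,"linear": [-0.25,0.12,0],"roll": 0}
    - {"jaw": 1,"linear": [-0.25,0.2,0],"roll": 0}
    - {"jaw": 1,"linear": [-0.25,0.2,0],"roll": 0}
    - {"jaw": 1,"linear": [-0.25,0.2,0],"roll": 0}

```text
t: 20.95
tool_pos: [0.5454, -0.1066, 0.2498]
orientation: [2.162, 0.145, -2.147]
force: [0.4, 0.1, 0.4]
opening: 0.0002
```

Run:
```python
from h import *
b=cam('side');a=cam('top'); go([.53,0,.2],-82.5)
cv2.imwrite('pics/m10.png',cv2.resize(np.hstack([a['pixels'][90:290,110:430],b['pixels'][150:350,110:350]]),None,fx=1.4,fy=1.4,interpolation=cv2.INTER_CUBIC))
```

```text
at [ 0.5455 -0.106   0.25  ] ang -82.38 f [ 0.2 -0.9  0.4] op 0.0004 t 21.05
linear [ 0.0837 -0.1784  0.0027] roll 0.004 down axis [ 0.0068  0.0031 -1.    ]
```

The picture limit is reached, so I'll do the final check numerically.

Run:
```python
from h import *
b=cam('side');a=cam('top')
old={'side':cv2.imread('pics/side0.png'),'top':cv2.imread('pics/top0.png')}
def d(n,c,x0,y0,x1,y1):
    return round(float(cv2.absdiff(old[n],c['pixels'])[y0:y1,x0:x1].mean()),1)
print('side diffs: beakB',d('side',b,250,298,288,348),'beakA',d('side',b,120,258,158,298),'lever',d('side',b,248,200,285,245),'bottle',d('side',b,270,122,296,168),'needle',d('side',b,205,185,240,215),'bench bare',d('side',b,200,330,240,370))
print('top diffs: strip/yellow',d('top',a,315,245,390,300),'beakA',d('top',a,128,110,165,146),'beakB',d('top',a,145,245,188,280),'lever',d('top',a,255,175,285,210),'screwdriver',d('top',a,405,258,425,335))
# cover in cradle: posts (mid-height z 74 mm)
for n,c,(x0,y0,x1,y1) in(('side',b,(205,230,280,290)),('top',a,(190,165,235,235))):
    hsv=cv2.cvtColor(c['pixels'],cv2.COLOR_BGR2HSV); m=((hsv[...,1]>110)&(hsv[...,2]>90)&(hsv[...,0]<35)).astype(np.uint8)
    mm=np.zeros_like(m); mm[y0:y1,x0:x1]=m[y0:y1,x0:x1]
    for k in cv2.findContours(mm,cv2.RETR_EXTERNAL,cv2.CHAIN_APPROX_NONE)[0]:
        if cv2.contourArea(k)>3: print(n,'post',onz(c,k[:,0].mean(0),.074)[:2].round(4))
t=np.radians(7.5);X=np.array([np.cos(t),np.sin(t)]);C=np.array([.5113,.1605]); print('expect',C-.045*X,C+.045*X)
```

```text
side diffs: beakB 4.0 beakA 3.9 lever 3.8 bottle 37.6 needle 2.4 bench bare 6.6
top diffs: strip/yellow 59.9 beakA 10.0 beakB 10.3 lever 52.6 screwdriver 6.1
side post [0.4652 0.1556]
side post [0.5551 0.1667]
top post [0.4675 0.1551]
top post [0.5571 0.1667]
expect [0.46668498 0.15462632] [0.55591502 0.16637368]
```

```bash
python3 -c "
from plant import *
print(close_job())"
```

```text
the job is handed in; nothing more can be done
None
```

I loaded the tester, worked the lever and handed the job in at about 21 s of the 72 s allowed. The one thing I couldn't confirm is the lever's full tilt during the hold.

- **Plate:** I took the larger of the two bare plates from the right of the tester. I lowered it until it touched the bed at about 2 N, released it, and a later picture showed it flat in the pocket.
- **Cover:** I lifted it by the grip bar and set it on the plate with about 3 N of contact. In the final images its posts were within about 2 mm of where they should be between the walls.
- **Lever:** I pushed it only towards the loaded cradle, in steps. The last reading, about 0.34 rad, came from force. A final 2.5 mm push should have reached about 0.38–0.45 rad. I held that for 1 s, but took no force or picture during the hold.
- **Last checks:** In the side view the lever and needle looked as they did at the start. Both beakers looked unmoved in both views, and the screwdriver in the top view. The gripper was clear at 0.25 m and the tool force was under 1 N.
- **Not verified:** I could not view the last picture because the limit of 12 was reached. The bottle area in the side view, and the strip and lever areas in the top view, differed from the start. I put that down to the arm being in the way, since it passed well clear of the bottle and the strip, but I did not see them afterwards.

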